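# Move a loaded carrier from the parking arm to the test arm

## Task

Take the hanging load carrier, with the weight standing in its tray, off the plain parking arm and hang it on the longer test arm that has the set collar, keeping it level and never setting it down on the way. Lower it gently onto the outer end of the test arm, just inside the upturned tip and well short of the collar, then slide it along the arm, still resting on it, until it presses firmly against the collar, and leave it hanging there against the collar. The collar is only lightly clamped and marks the set distance: find it by feel and do not push it along the arm.

Things in the scene. Friction and masses are not known exactly. Their poses are not given: they have to be found in the camera images.
- carrier: Loose aluminium load carrier, 90x84x196 mm, 0.4 kg (-20/+30 %). Origin: underside centre of its tray (4 mm floor, 13 mm rim); z up. Side straps at y=+-37, 24 wide in x, bear a yoke plate 48 (x) by 78 mm, its top at z=149.5. Hangs on the parking arm, +x toward the post. The arm runs along x between the straps, so it goes on or off only over an arm's free end.
- grip (a point): Middle of the carrier's grip tab, a flat upright plate on the yoke, 36 mm long (x), 10 mm thick (y), 46 mm high, to be pinched from above across y. The point is 176 mm above the tray's underside, 26.5 mm above the yoke plate, 19.5 mm below the tab's top, and 45.5 mm above the seat point. Carrier's axes.
- seat (a point): Carrier point mid-length of the groove under the yoke: an inverted 90-degree V along x, 48 mm long, 28 mm wide at the mouth, apex 8.5 mm above this point. The point is 130.5 mm above the tray's underside and lies on an arm's axis when the groove sits on the arm. Carrier's axes.
- rear (a point): Carrier point 24 mm in +x of the seat point, level with it: centre of the rear end of groove and yoke, the face that meets the collar. Carrier's axes.
- weight: Grey 200 g weight, 29 mm in diameter, 48 mm high with a narrower neck, standing loose in the carrier's tray. Origin: centre of its underside; z along its axis.
- park_stand: Parking stand, fixed: dark foot 120x90x12 mm, square post, level round steel arm 12 mm thick without collar. Origin: on the worktop under the post's axis. The arm runs along -x, axis 200 mm above the worktop, 150 mm long from the post's axis; its end turns up to 16 mm above the arm's axis.
- park_stand_tip (a point): Point on the parking arm's axis under its upturned end, 150 mm in -x of the post's axis; stand's axes.
- test_stand: Test stand, fixed, like the parking stand but arm axis 220 mm up and 190 mm long, with a set collar on it: dark ring, 34 mm diameter, 12 mm thick, black side screw. Origin: on the worktop under the post's axis; arm along -x. The collar's front face is 65 to 95 mm from the post's axis; exactly where must be felt. It slips at about 18 N.
- test_stand_tip (a point): Point on the test arm's axis under its upturned end (16 mm above the axis, 12 mm thick), 190 mm in -x of the post's axis; stand's axes. Between it and the collar the arm is smooth; the groove's friction on it (coefficient 0.5 to 0.7) must be told from the collar's push.

How it is judged:
By the outcome, as a careful person would: the job done as asked, in the order asked, and still so for the second after the job is handed in, with the robot touching nothing.
It also fails if it takes over 72 s, if anything falls off the work surface, if the arm or the gripper's body presses on something with over 40 N, if the wrist force passes 120 N, or if a joint passes its speed limit or range.

## Robot

A 6-joint arm with a two-finger parallel gripper is mounted at the origin on a cart in front of the work surface, level with it; the furniture and walls round the work are solid. World frame = base frame: x ahead of the robot, y to its left, z up, the work surface at z = 0. Lengths are in m, angles in rad, forces in N, time in s.
With the tool pointing down it reaches from about 0.35 to 0.925 m from the base axis. Payload 6.4 kg.
Tool frame: the origin (TCP) lies midway between the tips of the shut fingers; the grasp point (between the pads) lies 19 mm behind it (ctrl.grip_depth is the distance from the TCP to the grasp point, in m); x points along the fingers, y is the direction in which the jaws open and shut, and the axes are right-handed (so a half turn about x gives the same grasp; the last joint's range is limited). The gripper opens to 94 mm and grips with 3 to 60 N. Pads are 16 mm wide; open, the fingers measure 119 mm over their backs; the gripper's body (75 mm by 177 mm) begins 78 mm behind the grasp point.
Start: joints at [1.086, 0.245, 1.558, -0, 1.339, -0.174], TCP at [0.199, 0.619, 0.205] pointing down, gripper open.
Joint ranges: [-3.13, 3.13], [-1.02, 2.26], [0.13, 2.54], [-0.95, 4.09], [0.21, 2.88], [-2.74, 2.74]. Speed limits (rad/s): [2.57, 2.57, 3.14, 3.14, 3.14, 3.14].

## Interface

Orientations are given as [roll, pitch, yaw] about the fixed x, y, z axes, in that order (R = Rz(yaw) Ry(pitch) Rx(roll)).
In Python, from rig import readout, cams, job, ctrl gives the robot as it stands.
- The arm moves only by the shell command python3 -m crank 'ROWS' [FORCE]. ROWS is JSON, a list of rows, each an object of numbers: "ax", "ay", "az": the turn, a rotation vector about the tool's x, y, z in degrees; "x", "y", "z": the shift along the tool's x, y, z in m; "hand": the opening, from 0 (shut) to 1 (fully open). In form: [{"ax": .., "ay": .., "az": .., "x": .., "y": .., "z": .., "hand": ..}, ...]. A call has exactly 5 rows; each row shifts and turns the commanded pose from where the row before left it, along the tool's axes as they then stand; what a row does not reach is not made up. A row lasts 1/12 s, in which the tool goes at most 41.7 mm and 7.16 degrees, less where a joint would pass 70% of its speed; a pose out of reach is approached as far as the arm can. A call is refused whole if a number of a shift passes 0.0417 or a number of a turn 7.16, either way. A call with a gripper value outside its range is refused whole. The fingers move at their own pace and stop on an object; FORCE is the grip in N (left out, the last holds). Time passes only in rows, so rows that do not move let the fingers close, or fill a call up. It gives the time, the measured TCP pose, the force and the opening at its end, in the units of the state.
- readout.get_obs(): the state, without advancing time (a new reading comes with each control period).
- cams.camera(name): name is "side" or "top" or "wrist"; returns a dict with "img" (384x512x3 uint8, red, green, blue), "fx", "fy", "cx", "cy" (pixels), "extrinsics" (4x4, takes a point from camera to world coordinates); the wrist camera has in their place "T_tool_cam" (4x4, takes a point from camera to tool coordinates, whose origin is the TCP and whose axes are the tool frame's). Camera axes: x right, y down, z forward; pixel columns grow to the right and rows downward; lengths in m; the calibration is good to about 2 mm. A picture is of the moment at which its call begins: read the wrist's pose just before it. There is no depth.
- job.hand_in(): hands the job in, once; it reports no verdict.
The state is a dict: "time_s": time; "qpos": joint angles; "joint_vel": joint speeds; "joint_torque": joint torques, N m; "tool_pos": TCP position; "orientation": TCP orientation; "wrist_force": force on the tool from outside, world axes, zero at the start; "moment": the same for the moment, N m; "width": opening from 0.0 (shut) to 1.0 (fully open).
Only numpy, scipy, OpenCV 4.12 (cv2) and the standard library are available. Lean on these libraries where they do the work, as an engineer would, in place of code of your own. Each camera call takes 0.05 s, during which the arm holds its last target. There are 200 camera calls.

## Working session

There is one attempt and no reset: what is moved stays moved. The work goes in short steps, Python scripts to look and compute and a shell command to move; the robot and the scene stay as the last step left them, time stands still between calls to the robot, and variables do not carry over. Pictures are saved under pics/ and viewed, about 8 in all and at most 12, crops included, and the job is handed in when it is done.

```bash
mkdir -p pics; python3 - <<'E'
from rig import readout,cams
import cv2,numpy as np
o=readout.get_obs();print(o)
for n in("side","top","wrist"):
    c=cams.camera(n);cv2.imwrite(f"pics/{n}0.png",c["img"][:,:,::-1])
    print(n,{k:np.round(v,4).tolist() for k,v in c.items() if k!="img"})
a=[cv2.imread(f"pics/{n}0.png") for n in("side","top")]
E
```

```text
{'time_s': 0.0, 'qpos': array([ 1.08589634e+00,  2.45781837e-01,  1.55899799e+00, -2.64727611e-05,
        1.33872753e+00, -1.74111922e-01]), 'joint_vel': array([ 1.24794524e-03, -8.38914982e-04,  1.22687810e-03, -1.49380715e-04,
        9.70676145e-05,  8.27927346e-04]), 'joint_torque': array([ 5.11015278e-04, -4.15825832e+01, -3.14609671e+01,  6.86140708e-02,
        3.29729856e-02, -1.16889091e-04]), 'tool_pos': array([0.19849794, 0.61831346, 0.20437461]), 'orientation': array([-1.73145976,  1.56888145, -2.04224172]), 'wrist_force': array([ 0.40840509, -0.56761123, -0.23139807]), 'moment': array([-0.02219965, -0.00472963, -0.01487999]), 'width': 1.0011366096742176}
side {'fx': 440.0577, 'fy': 440.0577, 'cx': 251.5273, 'cy': 198.4099, 'extrinsics': [[0.8173, -0.3761, 0.4366, 0.1563], [-0.5759, -0.5076, 0.6408, -0.8276], [-0.0194, -0.7751, -0.6315, 0.7999], [0.0, 0.0, 0.0, 1.0]]}
top {'fx': 453.1488, 'fy': 453.1488, 'cx': 252.6588, 'cy': 189.6805, 'extrinsics': [[0.0093, -0.9966, 0.0823, 0.4925], [-0.9996, -0.0072, 0.0255, -0.1902], [-0.0248, -0.0825, -0.9963, 1.172], [0.0, 0.0, 0.0, 1.0]]}
wrist {'fx': 279.5409, 'fy': 279.5409, 'cx': 256.1611, 'cy': 187.9263, 'T_tool_cam': [[-0.001, -0.2895, 0.9572, -0.1787], [1.0, 0.0001, 0.0011, -0.0007], [-0.0004, 0.9572, 0.2895, -0.0828], [0.0, 0.0, 0.0, 1.0]]}
```

View pics/side0.png

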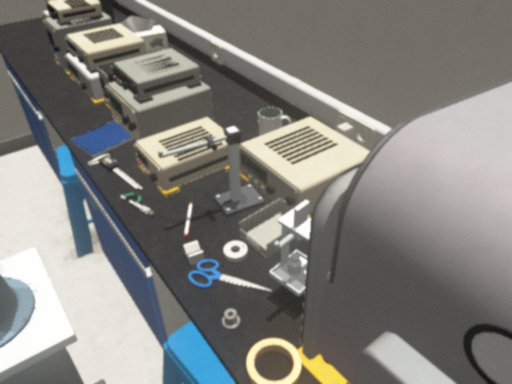

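View pics/top0.png

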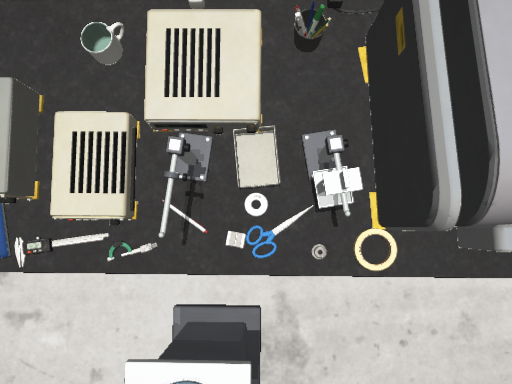

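```bash
python3 - <<'E'
import cv2
a=cv2.imread("pics/top0.png")[110:290,130:420]
cv2.imwrite("pics/c1.png",cv2.resize(a,None,fx=2.75,fy=2.75,interpolation=cv2.INTER_CUBIC))
E
```

```text
(no output)
```

View pics/c1.png

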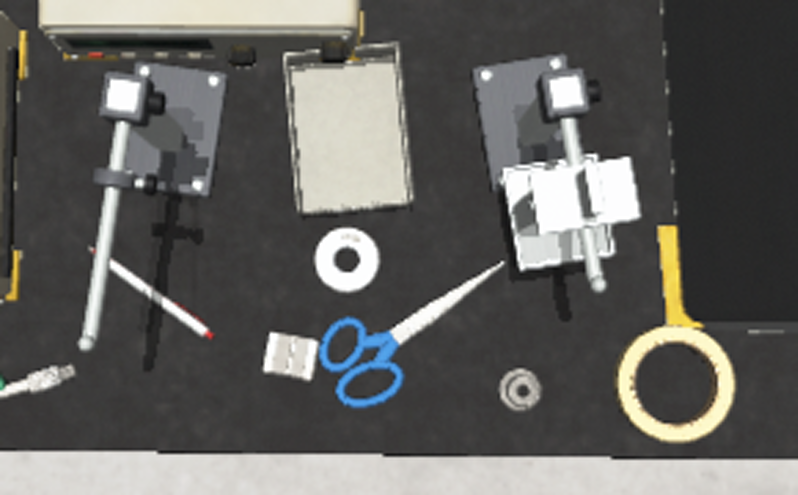

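```bash
cat > h.py <<'E'
import numpy as np
from rig import readout,cams
from scipy.spatial.transform import Rotation as Ro
def tool(o=None):
    o=o or readout.get_obs(); T=np.eye(4); T[:3,:3]=Ro.from_euler('xyz',o['orientation']).as_matrix(); T[:3,3]=o['tool_pos']; return T
def ray(c,E,u,v):
    d=E[:3,:3]@np.array([(u-c['cx'])/c['fx'],(v-c['cy'])/c['fy'],1]); return E[:3,3],d
def plane(c,E,u,v,z):
    p,d=ray(c,E,u,v); return p+d*(z-p[2])/d[2]
def proj(c,E,P):
    q=np.linalg.inv(E)@np.append(P,1); return c['fx']*q[0]/q[2]+c['cx'],c['fy']*q[1]/q[2]+c['cy']
def yaw(a,b): d=b-a; return np.degrees(np.arctan2(d[1],d[0]))
E
python3 - <<'E'
from h import *
c=cams.camera('top');E=c['extrinsics']
f=lambda u,v,z:plane(c,E,130+u/2.75,110+v/2.75,z)
for n,tip,arm,post,h in(('test',(86,343),(119,140),(123,94),.22),('park',(598,285),(570,125),(565,94),.2)):
    t=f(*tip,h+.016);a=f(*arm,h+.006);p=f(*post,h+.012)
    print(n,t,a,p,'yaw',yaw(t,a),yaw(t,p),np.linalg.norm((t-p)[:2]))
print('tabtop',f(590,183,.265),'yoke',f(586,195,.219))
print('face',f(665,100,0),f(680,325,0))
print(np.round(tool(),3))
E
```

```text
test [0.47503567 0.02176897 0.236     ] [0.63050566 0.00255009 0.226     ] [ 0.66522461 -0.00090804  0.232     ] yaw -7.047037005896919 -6.799511346133683 0.19153610360263068
park [ 0.52247892 -0.36513423  0.216     ] [ 0.64719682 -0.34623359  0.206     ] [ 0.6705125  -0.34154821  0.212     ] yaw 8.617439669137084 9.052778108089992 0.149900768376384
tabtop [ 0.59515304 -0.35095686  0.265     ] yoke [ 0.59110324 -0.35599361  0.219     ]
face [ 0.70451811 -0.46905566  0.        ] [ 0.49268194 -0.48033049  0.        ]
[[-0.001  0.306  0.952  0.199]
 [-0.001  0.952 -0.306  0.619]
 [-1.    -0.001 -0.     0.205]
 [ 0.     0.     0.     1.   ]]
```

```bash
python3 -m crank '[{"ax":-6.7,"x":-0.04},{"ax":-6.7,"x":-0.04},{"ax":-6.7,"x":-0.04},{"ax":-6.7,"x":-0.04},{"x":-0.03}]'
for i in 1 ; do python3 -m crank '[{"y":-0.041,"z":0.0095},{"y":-0.041,"z":0.0095},{"y":-0.041,"z":0.0095},{"y":-0.041,"z":0.0095},{"y":-0.041,"z":0.0095}]'; done
```

```text
invalid input at $[0]: expected keys ax, ay, az, x, y, z, hand
invalid input at $[0]: expected keys ax, ay, az, x, y, z, hand
```

```bash
python3 -m crank '[{"ax":-6.7,"ay":0,"az":0,"x":-0.04,"y":0,"z":0,"hand":1},{"ax":-6.7,"ay":0,"az":0,"x":-0.04,"y":0,"z":0,"hand":1},{"ax":-6.7,"ay":0,"az":0,"x":-0.04,"y":0,"z":0,"hand":1},{"ax":-6.7,"ay":0,"az":0,"x":-0.04,"y":0,"z":0,"hand":1},{"ax":0,"ay":0,"az":0,"x":-0.03,"y":0,"z":0,"hand":1}]'
python3 -m crank '[{"ax":0,"ay":0,"az":0,"x":0,"y":-0.041,"z":0.0095,"hand":1},{"ax":0,"ay":0,"az":0,"x":0,"y":-0.041,"z":0.0095,"hand":1},{"ax":0,"ay":0,"az":0,"x":0,"y":-0.041,"z":0.0095,"hand":1},{"ax":0,"ay":0,"az":0,"x":0,"y":-0.041,"z":0.0095,"hand":1},{"ax":0,"ay":0,"az":0,"x":0,"y":-0.041,"z":0.0095,"hand":1}]'
```

```text
time_s: 0.62
tool_pos: [0.1989, 0.6191, 0.3995]
orientation: [0.927, 1.567, 1.088]
wrist_force: [-0.4, 0.2, -0.1]
width: 1.0
time_s: 1.03
tool_pos: [0.277, 0.424, 0.3952]
orientation: [-1.976, 1.571, -1.819]
wrist_force: [0.8, 0.6, -0.3]
width: 1.001
```

```bash
python3 -m crank '[{"ax":0,"ay":0,"az":0,"x":0,"y":-0.041,"z":0.0095,"hand":1},{"ax":0,"ay":0,"az":0,"x":0,"y":-0.041,"z":0.0095,"hand":1},{"ax":0,"ay":0,"az":0,"x":0,"y":-0.041,"z":0.0095,"hand":1},{"ax":0,"ay":0,"az":0,"x":0,"y":-0.041,"z":0.0095,"hand":1},{"ax":0,"ay":0,"az":0,"x":0,"y":-0.041,"z":0.0095,"hand":1}]'
python3 -m crank '[{"ax":0,"ay":0,"az":0,"x":0,"y":-0.041,"z":0.0095,"hand":1},{"ax":0,"ay":0,"az":0,"x":0,"y":-0.041,"z":0.0095,"hand":1},{"ax":0,"ay":0,"az":0,"x":0,"y":-0.041,"z":0.0095,"hand":1},{"ax":0,"ay":0,"az":0,"x":0,"y":-0.041,"z":0.0095,"hand":1},{"ax":0,"ay":0,"az":0,"x":0,"y":-0.041,"z":0.0095,"hand":1}]'
python3 -m crank '[{"ax":0,"ay":0,"az":0,"x":0,"y":-0.041,"z":0.0095,"hand":1},{"ax":0,"ay":0,"az":0,"x":0,"y":-0.041,"z":0.0095,"hand":1},{"ax":0,"ay":0,"az":0,"x":0,"y":-0.041,"z":0.0095,"hand":1},{"ax":0,"ay":0,"az":0,"x":0,"y":-0.041,"z":0.0095,"hand":1},{"ax":0,"ay":0,"az":0,"x":0,"y":-0.041,"z":0.0095,"hand":1}]'
python3 -m crank '[{"ax":0,"ay":0,"az":0,"x":0,"y":-0.041,"z":0.0095,"hand":1},{"ax":0,"ay":0,"az":0,"x":0,"y":-0.041,"z":0.0095,"hand":1},{"ax":0,"ay":0,"az":0,"x":0,"y":-0.041,"z":0.0095,"hand":1},{"ax":0,"ay":0,"az":0,"x":0,"y":-0.03,"z":0.0095,"hand":1},{"ax":0,"ay":0,"az":0,"x":0,"y":0,"z":0,"hand":1}]'
python3 - <<'E'
from h import *
import cv2
T=tool();c=cams.camera('wrist');print(np.round(T,4));np.save('T1.npy',T)
im=c['img'][:,:,::-1];cv2.imwrite('pics/w1.png',im)
E
```

```text
time_s: 1.45
tool_pos: [0.3551, 0.2309, 0.3954]
orientation: [0.175, 1.57, 0.332]
wrist_force: [0.4, -0.1, 0.7]
width: 1.0
time_s: 1.87
tool_pos: [0.4334, 0.0375, 0.3956]
orientation: [-0.138, 1.57, 0.018]
wrist_force: [0.1, 1.2, 0.1]
width: 1.0
time_s: 2.28
tool_pos: [0.5117, -0.1558, 0.3953]
orientation: [0.792, 1.571, 0.949]
wrist_force: [0.3, 0.9, -0.2]
width: 0.998
time_s: 2.7
tool_pos: [0.5729, -0.3024, 0.3922]
orientation: [2.564, 1.567, 2.717]
wrist_force: [-0.5, -0.1, -0.6]
width: 0.999
[[-0.0032 -0.1519  0.9884  0.5729]
 [ 0.0014  0.9884  0.1519 -0.3024]
 [-1.      0.0019 -0.0029  0.3922]
 [ 0.      0.      0.      1.    ]]
```

View pics/w1.png

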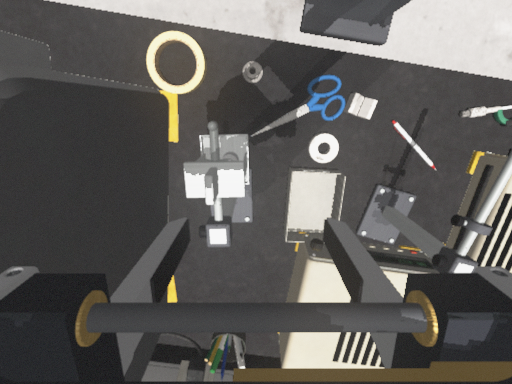

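```bash
python3 - <<'E'
from h import *
import cv2
a=cv2.imread("pics/w1.png")
cv2.imwrite("pics/w1c.png",cv2.resize(a[110:260,150:290],None,fx=4,fy=4,interpolation=cv2.INTER_CUBIC))
c=cams.camera('wrist');E=np.load('T1.npy')@c['T_tool_cam']
for uv in((168,90),(168,180)): 
  for z in(0,.3): print(uv,z,plane(c,E,*uv,z))
print(E[:3,3])
E
```

```text
(168, 90) 0 [ 0.49121094 -0.48741082  0.        ]
(168, 90) 0.3 [ 0.49130918 -0.39770014  0.3       ]
(168, 180) 0 [ 0.67128115 -0.47610985  0.        ]
(168, 180) 0.3 [ 0.57679218 -0.39233534  0.3       ]
[ 0.49139795 -0.31662427  0.57112445]
```

View pics/w1c.png

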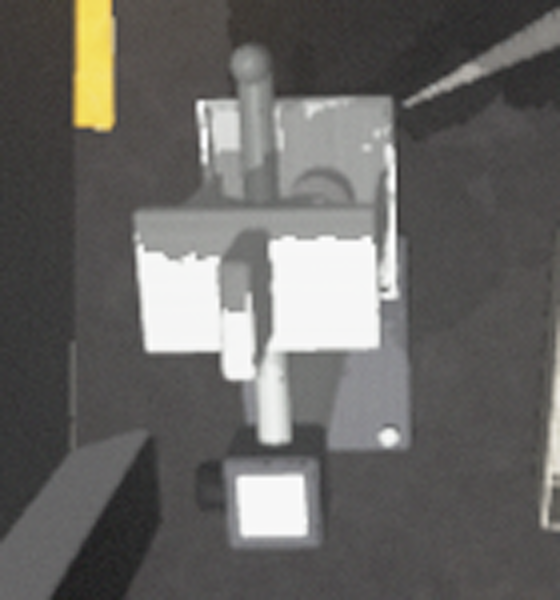

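```bash
python3 - <<'E'
from h import *
c=cams.camera('wrist');E=np.load('T1.npy')@c['T_tool_cam']
f=lambda u,v,z:plane(c,E,150+u/4-.4,110+v/4-.4,z)
a,b=f(237,261,.265),f(238,380,.265);print('tab',a,b,(a+b)/2,yaw(a,b))
Y=[f(u,v,.2195) for u,v in((136,212),(378,210),(147,352),(380,347))];print(np.round(Y,4),np.mean(Y,0))
print('yaw y',yaw(Y[1],Y[0])+90,yaw(Y[3],Y[2])+90)
t=f(252,55,.216);p=f(272,505,.212);print('tip',t,'post',p,yaw(t,p))
print('weight',f(322,190,.06))
E
```

```text
tab [ 0.57481533 -0.35701944  0.265     ] [ 0.61025341 -0.3530155   0.265     ] [ 0.59253437 -0.35501747  0.265     ] 6.446177184315528
[[ 0.5761 -0.3966  0.2195]
 [ 0.5637 -0.3203  0.2195]
 [ 0.6227 -0.3893  0.2195]
 [ 0.6092 -0.3132  0.2195]] [ 0.59291099 -0.35482055  0.2195    ]
yaw y 9.214319353908408 10.011161302845963
tip [ 0.52200743 -0.36574711  0.216     ] post [ 0.67575079 -0.34253896  0.212     ] 8.584206309628593
weight [ 0.59111356 -0.34880459  0.06      ]
```

```bash
python3 -m crank '[{"ax":0,"ay":0,"az":0,"x":0,"y":-0.03,"z":0.006,"hand":1},{"ax":0,"ay":0,"az":0,"x":0,"y":-0.025,"z":0.006,"hand":1},{"ax":0,"ay":0,"az":0,"x":0.03,"y":0,"z":0,"hand":1},{"ax":0,"ay":0,"az":0,"x":0.03,"y":0,"z":0,"hand":0.6},{"ax":0,"ay":0,"az":0,"x":0,"y":0,"z":0,"hand":0.6}]'
```

```text
time_s: 3.27
tool_pos: [0.591, -0.3472, 0.3289]
orientation: [2.263, 1.56, 2.421]
wrist_force: [0.6, -0.1, -1.9]
width: 0.891
```

```bash
python3 - <<'E'
from h import *
T=tool();print(np.round(T,4))
d=T[:3,:3].T@(np.array([.593,-.355,.2275])-T[:3,3]);print(np.round(d,4))
E
```

```text
[[-0.008  -0.1575  0.9875  0.591 ]
 [ 0.007   0.9875  0.1575 -0.3472]
 [-0.9999  0.0082 -0.0068  0.3289]
 [ 0.      0.      0.      1.    ]]
[ 0.1013 -0.0089  0.0014]
```

```bash
python3 -m crank '[{"ax":0,"ay":0,"az":0,"x":0.015,"y":-0.008,"z":0.001,"hand":0.6},{"ax":0,"ay":0,"az":0,"x":0.015,"y":0,"z":0,"hand":0.6},{"ax":0,"ay":0,"az":0,"x":0,"y":0,"z":0,"hand":0.6},{"ax":0,"ay":0,"az":0,"x":0,"y":0,"z":0,"hand":0.6},{"ax":0,"ay":0,"az":0,"x":0,"y":0,"z":0,"hand":0.6}]'
cat > st.py <<'E'
from h import *
import sys
o=readout.get_obs();T=tool(o);print(np.round(T,4)[:3].tolist(),'F',np.round(o['wrist_force'],2),'M',np.round(o['moment'],3),o['time_s'])
if len(sys.argv)>3: print('d',np.round(T[:3,:3].T@(np.array(sys.argv[1:4],float)-T[:3,3]),4))
# rotvec (deg, tool frame) to make tool vertical with z-axis yaw
y=np.radians(float(sys.argv[4])) if len(sys.argv)>4 else np.arctan2(T[1,2],T[0,2])
R=np.array([[0,-np.sin(y),np.cos(y)],[0,np.cos(y),np.sin(y)],[-1,0,0]])
print('rot',np.round(Ro.from_matrix(T[:3,:3].T@R).as_rotvec(degrees=True),2))
E
python3 st.py .593 -.355 .2275 8.9
```

```text
time_s: 3.68
tool_pos: [0.5958, -0.358, 0.3078]
orientation: [-0.871, 1.568, -0.713]
wrist_force: [-0.5, -0.4, -0.1]
width: 0.602
[[0.0025, -0.1568, 0.9876, 0.5958], [-0.0021, 0.9876, 0.1568, -0.358], [-1.0, -0.0025, 0.0021, 0.3078]] F [-0.48 -0.38 -0.15] M [0.017 0.026 0.002] 3.6833
d [ 0.0803  0.0035 -0.0024]
rot [0.12 0.12 0.14]
```

```bash
python3 -m crank '[{"ax":0,"ay":0,"az":0,"x":0.02,"y":0.0035,"z":-0.0025,"hand":0.6},{"ax":0,"ay":0,"az":0,"x":0.02,"y":0,"z":0,"hand":0.6},{"ax":0,"ay":0,"az":0,"x":0.02,"y":0,"z":0,"hand":0.6},{"ax":0,"ay":0,"az":0,"x":0,"y":0,"z":0,"hand":0.6},{"ax":0,"ay":0,"az":0,"x":0,"y":0,"z":0,"hand":0.6}]'
python3 st.py .593 -.355 .2275 8.9
python3 - <<'E'
from h import *
import cv2
T=tool();c=cams.camera('wrist');E=T@c['T_tool_cam']
im=c['img'][:,:,::-1].copy();cv2.imwrite('pics/w2.png',im[120:384,120:392])
E
```

```text
time_s: 4.1
tool_pos: [0.5922, -0.3546, 0.2461]
orientation: [2.555, 1.571, 2.712]
wrist_force: [-0.5, 0.1, -0.2]
width: 0.599
[[-0.0001, -0.1565, 0.9877, 0.5922], [0.0, 0.9877, 0.1565, -0.3546], [-1.0, 0.0001, -0.0001, 0.2461]] F [-0.5   0.15 -0.19] M [0.023 0.006 0.033] 4.1
d [ 0.0186 -0.0005  0.0008]
rot [ 0.1  -0.01 -0.  ]
```

View pics/w2.png

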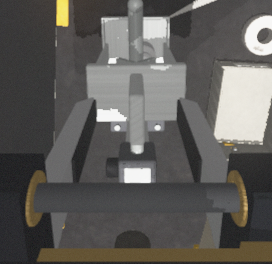

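```bash
python3 -m crank '[{"ax":0,"ay":0,"az":0,"x":0.009,"y":0,"z":0.0005,"hand":0.6},{"ax":0,"ay":0,"az":0,"x":0.009,"y":0,"z":0,"hand":0.4},{"ax":0,"ay":0,"az":0,"x":0,"y":0,"z":0,"hand":0.25},{"ax":0,"ay":0,"az":0,"x":0,"y":0,"z":0,"hand":0.2},{"ax":0,"ay":0,"az":0,"x":0,"y":0,"z":0,"hand":0.15}]' 55
python3 -m crank '[{"ax":0,"ay":0,"az":0,"x":0,"y":0,"z":0,"hand":0.1},{"ax":0,"ay":0,"az":0,"x":0,"y":0,"z":0,"hand":0.05},{"ax":0,"ay":0,"az":0,"x":0,"y":0,"z":0,"hand":0},{"ax":0,"ay":0,"az":0,"x":0,"y":0,"z":0,"hand":0},{"ax":0,"ay":0,"az":0,"x":0,"y":0,"z":0,"hand":0}]' 55
python3 st.py .593 -.355 .2275 8.9
```

```text
time_s: 4.57
tool_pos: [0.5927, -0.3547, 0.2276]
orientation: [-1.083, 1.571, -0.926]
wrist_force: [-0.4, 0.2, 0.3]
width: 0.355
time_s: 4.98
tool_pos: [0.5927, -0.3547, 0.2278]
orientation: [-0.945, 1.57, -0.788]
wrist_force: [0.1, -0.3, -0.3]
width: 0.102
[[0.0004, -0.1567, 0.9876, 0.5927], [-0.0004, 0.9876, 0.1567, -0.3547], [-1.0, -0.0004, 0.0003, 0.2278]] F [ 0.15 -0.31 -0.34] M [0.018 0.033 0.148] 4.9833
d [ 0.0003 -0.0003  0.0002]
rot [0.11 0.02 0.02]
```

```bash
python3 -m crank '[{"ax":0,"ay":0,"az":0,"x":-0.002,"y":0,"z":0,"hand":0},{"ax":0,"ay":0,"az":0,"x":-0.004,"y":0,"z":0,"hand":0},{"ax":0,"ay":0,"az":0,"x":-0.004,"y":0,"z":0,"hand":0},{"ax":0,"ay":0,"az":0,"x":-0.006,"y":0,"z":0,"hand":0},{"ax":0,"ay":0,"az":0,"x":-0.006,"y":0,"z":0,"hand":0}]'
python3 -m crank '[{"ax":0,"ay":0,"az":0,"x":-0.006,"y":0,"z":0,"hand":0},{"ax":0,"ay":0,"az":0,"x":-0.006,"y":0,"z":0,"hand":0},{"ax":0,"ay":0,"az":0,"x":-0.004,"y":0,"z":0,"hand":0},{"ax":0,"ay":0,"az":0,"x":-0.002,"y":0,"z":0,"hand":0},{"ax":0,"ay":0,"az":0,"x":0,"y":0,"z":0,"hand":0}]'
python3 st.py .593 -.355 .2275 8.9
```

```text
time_s: 5.4
tool_pos: [0.5922, -0.3543, 0.249]
orientation: [2.277, 1.569, 2.434]
wrist_force: [-0.2, 0.4, -7.5]
width: 0.099
time_s: 5.82
tool_pos: [0.5929, -0.3548, 0.2684]
orientation: [-0.853, 1.569, -0.696]
wrist_force: [0.3, -0.3, -6.9]
width: 0.101
[[0.0011, -0.1563, 0.9877, 0.5929], [-0.0009, 0.9877, 0.1563, -0.3548], [-1.0, -0.001, 0.0009, 0.2684]] F [ 0.35 -0.32 -6.92] M [-0.004  0.007 -0.019] 5.8167
d [ 0.0409 -0.0001  0.0001]
rot [0.09 0.05 0.06]
```

```bash
python3 -m crank '[{"ax":0,"ay":0,"az":0,"x":0,"y":0,"z":-0.005,"hand":0},{"ax":0,"ay":0,"az":0,"x":0,"y":0,"z":-0.01,"hand":0},{"ax":0,"ay":0,"az":0,"x":0,"y":0,"z":-0.015,"hand":0},{"ax":0,"ay":0,"az":0,"x":0,"y":0,"z":-0.015,"hand":0},{"ax":0,"ay":0,"az":0,"x":0,"y":0,"z":-0.015,"hand":0}]'
python3 -m crank '[{"ax":0,"ay":0,"az":0,"x":-0.003,"y":0,"z":-0.015,"hand":0},{"ax":0,"ay":0,"az":0,"x":-0.004,"y":0,"z":-0.015,"hand":0},{"ax":0,"ay":0,"az":0,"x":-0.004,"y":0,"z":-0.015,"hand":0},{"ax":0,"ay":0,"az":0,"x":-0.004,"y":0,"z":-0.01,"hand":0},{"ax":0,"ay":0,"az":0,"x":-0.003,"y":0,"z":-0.005,"hand":0}]'
python3 st.py .430 .027 .2865 -6.9
```

```text
time_s: 6.23
tool_pos: [0.5317, -0.3639, 0.2668]
orientation: [2.523, 1.569, 2.68]
wrist_force: [0.0, -0.5, -7.2]
width: 0.101
time_s: 6.65
tool_pos: [0.4724, -0.3737, 0.2857]
orientation: [-2.975, 1.57, -2.819]
wrist_force: [-0.2, 0.7, -7.5]
width: 0.106
[[-0.0005, -0.155, 0.9879, 0.4724], [-0.0002, 0.9879, 0.155, -0.3737], [-1.0, -0.0001, -0.0005, 0.2857]] F [-0.15  0.7  -7.54] M [-0.085 -0.067  0.029] 6.65
d [-0.0008  0.4024  0.0202]
rot [ 1.582e+01 -3.000e-02  1.000e-02]
```

```bash
python3 -m crank '[{"ax":0,"ay":0,"az":0,"x":0,"y":0.005,"z":0,"hand":0},{"ax":0,"ay":0,"az":0,"x":0,"y":0.012,"z":0,"hand":0},{"ax":0,"ay":0,"az":0,"x":0,"y":0.02,"z":0,"hand":0},{"ax":0,"ay":0,"az":0,"x":0,"y":0.02,"z":0,"hand":0},{"ax":0,"ay":0,"az":0,"x":0,"y":0.02,"z":0,"hand":0}]'
python3 -m crank '[{"ax":0,"ay":0,"az":0,"x":0,"y":0.022,"z":0.002,"hand":0},{"ax":0,"ay":0,"az":0,"x":0,"y":0.022,"z":0.002,"hand":0},{"ax":0,"ay":0,"az":0,"x":0,"y":0.022,"z":0.002,"hand":0},{"ax":0,"ay":0,"az":0,"x":0,"y":0.022,"z":0.002,"hand":0},{"ax":0,"ay":0,"az":0,"x":0,"y":0.022,"z":0.002,"hand":0}]'
python3 -m crank '[{"ax":0,"ay":0,"az":0,"x":0,"y":0.022,"z":0,"hand":0},{"ax":0,"ay":0,"az":0,"x":0,"y":0.022,"z":0,"hand":0},{"ax":0,"ay":0,"az":0,"x":0,"y":0.022,"z":0,"hand":0},{"ax":0,"ay":0,"az":0,"x":0,"y":0.022,"z":0,"hand":0},{"ax":0,"ay":0,"az":0,"x":0,"y":0.022,"z":0,"hand":0}]'
python3 -m crank '[{"ax":0,"ay":0,"az":0,"x":0,"y":0.022,"z":0,"hand":0},{"ax":0,"ay":0,"az":0,"x":0,"y":0.022,"z":0,"hand":0},{"ax":0,"ay":0,"az":0,"x":0,"y":0.02,"z":0,"hand":0},{"ax":0,"ay":0,"az":0,"x":0,"y":0.014,"z":0,"hand":0},{"ax":0,"ay":0,"az":0,"x":0,"y":0.007,"z":0,"hand":0}]'
python3 -m crank '[{"ax":3.1,"ay":0,"az":0,"x":0,"y":0,"z":0,"hand":0},{"ax":4.2,"ay":0,"az":0,"x":0,"y":0,"z":0,"hand":0},{"ax":4.2,"ay":0,"az":0,"x":0,"y":0,"z":0,"hand":0},{"ax":3.1,"ay":0,"az":0,"x":0,"y":0,"z":0,"hand":0},{"ax":1.2,"ay":0,"az":0,"x":0,"y":0,"z":0,"hand":0}]'
python3 st.py .430 .027 .2865 -6.9
python3 - <<'E'
from h import *
import cv2
np.save('T3.npy',tool());c=cams.camera('wrist');cv2.imwrite('pics/w3.png',c['img'][:,:,::-1])
c=cams.camera('top');cv2.imwrite('pics/t3.png',c['img'][:,:,::-1])
cv2.imwrite('pics/j3.png',np.vstack([cv2.resize(cv2.imread('pics/w3.png')[60:300,120:440],None,fx=2,fy=2)]))
E
```

```text
time_s: 7.07
tool_pos: [0.4621, -0.2951, 0.2849]
orientation: [1.593, 1.569, 1.751]
wrist_force: [0.9, 0.6, -6.2]
width: 0.104
time_s: 7.48
tool_pos: [0.4546, -0.1846, 0.2851]
orientation: [1.5, 1.57, 1.658]
wrist_force: [-0.0, -0.1, -6.4]
width: 0.104
time_s: 7.9
tool_pos: [0.437, -0.0761, 0.2851]
orientation: [1.496, 1.57, 1.654]
wrist_force: [0.6, 0.0, -7.5]
width: 0.101
time_s: 8.32
tool_pos: [0.4234, 0.0081, 0.2852]
orientation: [1.572, 1.57, 1.732]
wrist_force: [-0.6, 0.0, -7.1]
width: 0.104
time_s: 8.73
tool_pos: [0.4241, 0.0059, 0.2853]
orientation: [2.504, 1.571, 2.384]
wrist_force: [-0.7, -0.2, -7.7]
width: 0.102
[[-0.0001, 0.1197, 0.9928, 0.4241], [0.0001, 0.9928, -0.1197, 0.0059], [-1.0, 0.0001, -0.0001, 0.2853]] F [-0.66 -0.21 -7.71] M [-0.025 -0.006  0.031] 8.7333
d [-0.0012  0.0217  0.0034]
rot [ 0.03 -0.01 -0.01]
```

View pics/j3.png

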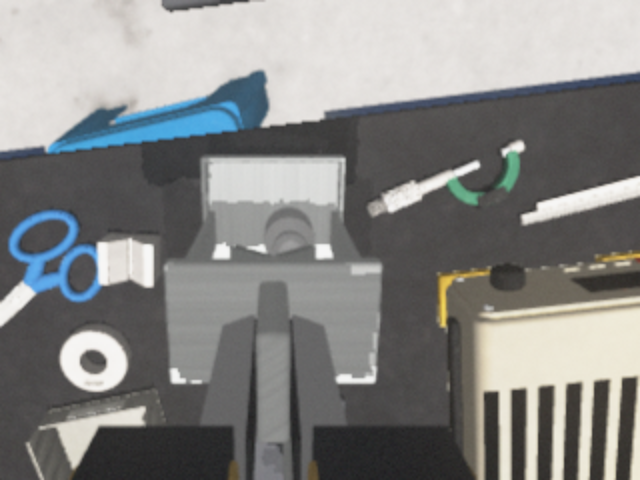

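```bash
python3 -m crank '[{"ax":0,"ay":0,"az":0,"x":-0.001,"y":0.004,"z":0.001,"hand":0},{"ax":0,"ay":0,"az":0,"x":0,"y":0.007,"z":0.002,"hand":0},{"ax":0,"ay":0,"az":0,"x":0,"y":0.007,"z":0,"hand":0},{"ax":0,"ay":0,"az":0,"x":0,"y":0.003,"z":0,"hand":0},{"ax":0,"ay":0,"az":0,"x":0,"y":0,"z":0,"hand":0}]'
python3 -m crank '[{"ax":0,"ay":0,"az":0,"x":0,"y":0,"z":0.004,"hand":0},{"ax":0,"ay":0,"az":0,"x":0,"y":0,"z":0.008,"hand":0},{"ax":0,"ay":0,"az":0,"x":0,"y":0,"z":0.008,"hand":0},{"ax":0,"ay":0,"az":0,"x":0,"y":0,"z":0.005,"hand":0},{"ax":0,"ay":0,"az":0,"x":0,"y":0,"z":0,"hand":0}]'
python3 st.py .5097 .0176 .2465 -6.9
python3 - <<'E'
from h import *
import cv2
c=cams.camera('side');a=c['img'][:,:,::-1];cv2.imwrite('pics/s4.png',a)
c=cams.camera('top');b=c['img'][:,:,::-1];cv2.imwrite('pics/t4.png',b)
cv2.imwrite('pics/j4.png',np.hstack([cv2.resize(x,(395,395),interpolation=cv2.INTER_CUBIC) for x in(a[90:250,120:280],b[120:280,100:260])]))
E
```

```text
time_s: 9.25
tool_pos: [0.4297, 0.0269, 0.2864]
orientation: [2.353, 1.57, 2.236]
wrist_force: [-0.5, -0.4, -7.3]
width: 0.106
time_s: 9.67
tool_pos: [0.4556, 0.0226, 0.2864]
orientation: [-2.429, 1.571, -2.549]
wrist_force: [0.4, -0.5, -6.3]
width: 0.103
[[-0.0, 0.1189, 0.9929, 0.4556], [-0.0, 0.9929, -0.1189, 0.0226], [-1.0, -0.0, -0.0, 0.2864]] F [ 0.38 -0.47 -6.31] M [-0.027  0.024  0.017] 9.6667
d [0.0399 0.0015 0.0543]
rot [ 0.07 -0.    0.  ]
```

View pics/j4.png

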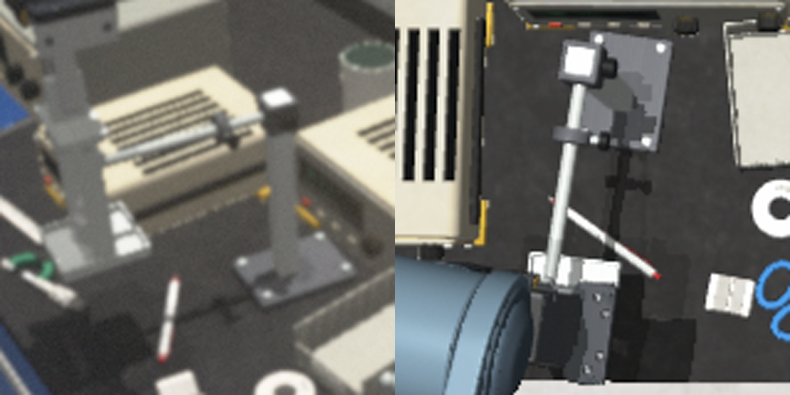

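```bash
python3 -m crank '[{"ax":0,"ay":0,"az":0,"x":0,"y":0.001,"z":0.005,"hand":0},{"ax":0,"ay":0,"az":0,"x":0,"y":0,"z":0.01,"hand":0},{"ax":0,"ay":0,"az":0,"x":0,"y":0,"z":0.012,"hand":0},{"ax":0,"ay":0,"az":0,"x":0,"y":0,"z":0.012,"hand":0},{"ax":0,"ay":0,"az":0,"x":0,"y":0,"z":0.01,"hand":0}]'
python3 -m crank '[{"ax":0,"ay":0,"az":0,"x":0,"y":0,"z":0.005,"hand":0},{"ax":0,"ay":0,"az":0,"x":0.004,"y":0,"z":0,"hand":0},{"ax":0,"ay":0,"az":0,"x":0.007,"y":0,"z":0,"hand":0},{"ax":0,"ay":0,"az":0,"x":0.007,"y":0,"z":0,"hand":0},{"ax":0,"ay":0,"az":0,"x":0.005,"y":0,"z":0,"hand":0}]'
python3 -m crank '[{"ax":0,"ay":0,"az":0,"x":0.003,"y":0,"z":0,"hand":0},{"ax":0,"ay":0,"az":0,"x":0.003,"y":0,"z":0,"hand":0},{"ax":0,"ay":0,"az":0,"x":0.001,"y":0,"z":0,"hand":0},{"ax":0,"ay":0,"az":0,"x":0,"y":0,"z":0,"hand":0},{"ax":0,"ay":0,"az":0,"x":0,"y":0,"z":0,"hand":0}]'
python3 st.py .5097 .0176 .2475 -6.9
```

```text
time_s: 10.18
tool_pos: [0.5042, 0.0181, 0.2864]
orientation: [0.022, 1.57, -0.097]
wrist_force: [-0.7, -0.8, -6.2]
width: 0.103
time_s: 10.6
tool_pos: [0.5073, 0.0178, 0.2618]
orientation: [3.076, 1.569, 2.957]
wrist_force: [0.6, 0.3, -7.4]
width: 0.101
time_s: 11.02
tool_pos: [0.5084, 0.0176, 0.2567]
orientation: [-0.097, 1.57, -0.216]
wrist_force: [-0.1, 0.2, -6.9]
width: 0.103
[[0.0005, 0.1186, 0.9929, 0.5084], [-0.0001, 0.9929, -0.1186, 0.0176], [-1.0, -0.0001, 0.0005, 0.2567]] F [-0.06  0.2  -6.89] M [-0.016  0.004 -0.028] 11.0167
d [0.0092 0.0002 0.0013]
rot [0.09 0.03 0.  ]
```

```bash
python3 -m crank '[{"ax":0,"ay":0,"az":0,"x":0.002,"y":0,"z":0.001,"hand":0},{"ax":0,"ay":0,"az":0,"x":0.0015,"y":0,"z":0,"hand":0},{"ax":0,"ay":0,"az":0,"x":0.0015,"y":0,"z":0,"hand":0},{"ax":0,"ay":0,"az":0,"x":0.001,"y":0,"z":0,"hand":0},{"ax":0,"ay":0,"az":0,"x":0.001,"y":0,"z":0,"hand":0}]'
python3 st.py .5097 .0176 .2475 -6.9
python3 -m crank '[{"ax":0,"ay":0,"az":0,"x":0.0005,"y":0,"z":0,"hand":0},{"ax":0,"ay":0,"az":0,"x":0.0005,"y":0,"z":0,"hand":0},{"ax":0,"ay":0,"az":0,"x":0.0005,"y":0,"z":0,"hand":0},{"ax":0,"ay":0,"az":0,"x":0,"y":0,"z":0,"hand":0},{"ax":0,"ay":0,"az":0,"x":0,"y":0,"z":0,"hand":0}]'
python3 st.py .5097 .0176 .2475 -6.9
```

```text
time_s: 11.43
tool_pos: [0.5092, 0.0175, 0.2493]
orientation: [3.023, 1.571, 2.904]
wrist_force: [-0.3, 0.3, -7.8]
width: 0.101
[[-0.0002, 0.1185, 0.993, 0.5092], [0.0, 0.993, -0.1185, 0.0175], [-1.0, 0.0, -0.0002, 0.2493]] F [-0.29  0.29 -7.8 ] M [-0.042  0.013  0.049] 11.4333
d [0.0018 0.0001 0.0005]
rot [ 0.09 -0.01 -0.  ]
time_s: 11.85
tool_pos: [0.5095, 0.0177, 0.2487]
orientation: [0.703, 1.57, 0.584]
wrist_force: [-1.0, 1.2, -1.7]
width: 0.102
[[0.0008, 0.1185, 0.993, 0.5095], [0.0005, 0.993, -0.1185, 0.0177], [-1.0, 0.0006, 0.0007, 0.2487]] F [-0.95  1.17 -1.72] M [ 0.449  0.35  -0.004] 11.85
d [ 0.0012 -0.0001  0.0002]
rot [ 0.1   0.04 -0.04]
```

```bash
python3 -m crank '[{"ax":0,"ay":0,"az":0,"x":0,"y":0.0002,"z":0.001,"hand":0},{"ax":0,"ay":0,"az":0,"x":0,"y":0,"z":0.002,"hand":0},{"ax":0,"ay":0,"az":0,"x":0,"y":0,"z":0.002,"hand":0},{"ax":0,"ay":0,"az":0,"x":0,"y":0,"z":0.002,"hand":0},{"ax":0,"ay":0,"az":0,"x":0,"y":0,"z":0.002,"hand":0}]'
python3 st.py
python3 -m crank '[{"ax":0,"ay":0,"az":0,"x":0,"y":0,"z":0.002,"hand":0},{"ax":0,"ay":0,"az":0,"x":0,"y":0,"z":0.002,"hand":0},{"ax":0,"ay":0,"az":0,"x":0,"y":0,"z":0.002,"hand":0},{"ax":0,"ay":0,"az":0,"x":0,"y":0,"z":0.002,"hand":0},{"ax":0,"ay":0,"az":0,"x":0,"y":0,"z":0.002,"hand":0}]'
python3 st.py
python3 - <<'E'
from h import *
c=cams.camera('top');E=c['extrinsics']
import cv2
f=lambda u,v,z:plane(c,E,100+(u-395)/2.47,120+v/2.47,z)
# collar in j4 right pane: front (lower) edge ~ row 142 at left end (556,140)
t=np.array([.475,.0218]);p=np.array([.6652,-.0009]);d=(p-t)/np.linalg.norm(p-t)
for q in((557,140),(570,127)): print('from post axis',(p-f(*q,.22)[:2])@d)
cv2.imwrite('pics/t5.png',c['img'][:,:,::-1])
E
```

```text
time_s: 12.27
tool_pos: [0.5168, 0.0174, 0.2478]
orientation: [2.915, 1.566, 2.796]
wrist_force: [-7.7, 3.6, 1.1]
width: 0.102
[[-0.0048, 0.1184, 0.993, 0.5168], [0.0017, 0.993, -0.1184, 0.0174], [-1.0, 0.0012, -0.005, 0.2478]] F [-7.72  3.61  1.1 ] M [ 0.847  1.633 -0.054] 12.2667
rot [-0.   -0.29 -0.07]
time_s: 12.68
tool_pos: [0.5268, 0.0161, 0.2479]
orientation: [2.973, 1.566, 2.854]
wrist_force: [-7.5, 3.5, 1.2]
width: 0.104
[[-0.0047, 0.1184, 0.993, 0.5268], [0.0014, 0.993, -0.1184, 0.0161], [-1.0, 0.0008, -0.0048, 0.2479]] F [-7.45  3.49  1.22] M [ 0.798  1.706 -0.106] 12.6833
rot [-0.   -0.28 -0.05]
from post axis 0.06962177032628618
from post axis 0.057079988669657404
```

```bash
python3 -m crank '[{"ax":0,"ay":0,"az":0,"x":-0.0005,"y":0.0005,"z":0.001,"hand":0},{"ax":0,"ay":0,"az":0,"x":0,"y":0,"z":0.002,"hand":0},{"ax":0,"ay":0,"az":0,"x":0,"y":0,"z":0.002,"hand":0},{"ax":0,"ay":0,"az":0,"x":0,"y":0,"z":0.002,"hand":0},{"ax":0,"ay":0,"az":0,"x":0,"y":0,"z":0.001,"hand":0}]'
python3 st.py
```

```text
time_s: 13.15
tool_pos: [0.5366, 0.0149, 0.2481]
orientation: [0.063, 1.571, -0.056]
wrist_force: [-1.2, 0.9, -5.8]
width: 0.105
[[0.0003, 0.1186, 0.9929, 0.5366], [-0.0, 0.9929, -0.1186, 0.0149], [-1.0, 0.0, 0.0003, 0.2481]] F [-1.19  0.86 -5.76] M [ 0.321  0.278 -0.118] 13.15
rot [ 0.    0.01 -0.  ]
```

```bash
python3 -m crank '[{"ax":0,"ay":0,"az":0,"x":0.0003,"y":0.0002,"z":0.001,"hand":0},{"ax":0,"ay":0,"az":0,"x":0,"y":0,"z":0.0015,"hand":0},{"ax":0,"ay":0,"az":0,"x":0,"y":0,"z":0.0015,"hand":0},{"ax":0,"ay":0,"az":0,"x":0,"y":0,"z":0.0015,"hand":0},{"ax":0,"ay":0,"az":0,"x":0,"y":0,"z":0.0015,"hand":0}]'
python3 st.py
```

```text
time_s: 13.57
tool_pos: [0.5435, 0.0141, 0.248]
orientation: [-0.751, 1.57, -0.87]
wrist_force: [-1.2, 0.3, -6.1]
width: 0.101
[[0.0004, 0.1186, 0.9929, 0.5435], [-0.0005, 0.9929, -0.1186, 0.0141], [-1.0, -0.0005, 0.0005, 0.248]] F [-1.23  0.34 -6.1 ] M [-0.004  0.187 -0.006] 13.5667
rot [-0.    0.03  0.03]
```

```bash
python3 -m crank '[{"ax":0,"ay":0,"az":0,"x":0.0004,"y":0,"z":0.001,"hand":0},{"ax":0,"ay":0,"az":0,"x":0,"y":0,"z":0.0015,"hand":0},{"ax":0,"ay":0,"az":0,"x":0,"y":0,"z":0.0015,"hand":0},{"ax":0,"ay":0,"az":0,"x":0,"y":0,"z":0.0015,"hand":0},{"ax":0,"ay":0,"az":0,"x":0,"y":0,"z":0.001,"hand":0}]'
python3 st.py
```

```text
time_s: 13.98
tool_pos: [0.5496, 0.0133, 0.2479]
orientation: [-1.976, 1.57, -2.095]
wrist_force: [-4.4, -1.4, -3.2]
width: 0.101
[[-0.0004, 0.1186, 0.9929, 0.5496], [-0.0006, 0.9929, -0.1186, 0.0133], [-1.0, -0.0006, -0.0003, 0.2479]] F [-4.37 -1.4  -3.2 ] M [-0.21   0.819 -0.098] 13.9833
rot [ 0.   -0.02  0.04]
```

```bash
python3 -m crank '[{"ax":0,"ay":0,"az":0,"x":0,"y":-0.0002,"z":0.001,"hand":0},{"ax":0,"ay":0,"az":0,"x":0,"y":0,"z":0.001,"hand":0},{"ax":0,"ay":0,"az":0,"x":0,"y":0,"z":0.001,"hand":0},{"ax":0,"ay":0,"az":0,"x":0,"y":0,"z":0.001,"hand":0},{"ax":0,"ay":0,"az":0,"x":0,"y":0,"z":0.001,"hand":0}]'
python3 st.py
```

```text
time_s: 14.4
tool_pos: [0.5544, 0.0127, 0.2479]
orientation: [-2.551, 1.57, -2.67]
wrist_force: [-5.4, 0.5, -2.1]
width: 0.105
[[-0.0007, 0.1185, 0.9929, 0.5544], [-0.0003, 0.993, -0.1185, 0.0127], [-1.0, -0.0004, -0.0006, 0.2479]] F [-5.41  0.47 -2.13] M [-0.173  1.18  -0.072] 14.4
rot [ 0.   -0.04  0.02]
```

```bash
python3 -m crank '[{"ax":0,"ay":0,"az":0,"x":0,"y":0,"z":0.001,"hand":0},{"ax":0,"ay":0,"az":0,"x":0,"y":0,"z":0.001,"hand":0},{"ax":0,"ay":0,"az":0,"x":0,"y":0,"z":0.001,"hand":0},{"ax":0,"ay":0,"az":0,"x":0,"y":0,"z":0.001,"hand":0},{"ax":0,"ay":0,"az":0,"x":0,"y":0,"z":0.001,"hand":0}]'
python3 st.py
```

```text
time_s: 14.82
tool_pos: [0.5594, 0.012, 0.2479]
orientation: [-2.419, 1.57, -2.538]
wrist_force: [-5.9, -1.2, -2.2]
width: 0.103
[[-0.0007, 0.1186, 0.9929, 0.5594], [-0.0005, 0.9929, -0.1186, 0.012], [-1.0, -0.0006, -0.0006, 0.2479]] F [-5.89 -1.17 -2.21] M [-0.253  1.123 -0.072] 14.8167
rot [ 0.   -0.04  0.03]
```

```bash
cat > ck.py <<'E'
from h import *
import sys
o=readout.get_obs();R=tool(o)[:3,:3];f=R.T@o['wrist_force'];p=o['tool_pos']
print('s',round(float((p[:2]-[.475,.0218])@[.993,-.1186])*1000,2),'Fx,y,z',np.round(f,2),'My',np.round(R.T@o['moment'],2),round(float(p[2]),4))
sys.exit(f[2]<-8.5)
E
python3 -m crank '[{"ax":0,"ay":0,"az":0,"x":-0.0001,"y":-0.0001,"z":0.0005,"hand":0},{"ax":0,"ay":0,"az":0,"x":0,"y":0,"z":0.0005,"hand":0},{"ax":0,"ay":0,"az":0,"x":0,"y":0,"z":0.0005,"hand":0},{"ax":0,"ay":0,"az":0,"x":0,"y":0,"z":0.0005,"hand":0},{"ax":0,"ay":0,"az":0,"x":0,"y":0,"z":0.0005,"hand":0}]' >/dev/null; python3 ck.py && python3 -m crank '[{"ax":0,"ay":0,"az":0,"x":0,"y":0,"z":0.0004,"hand":0},{"ax":0,"ay":0,"az":0,"x":0,"y":0,"z":0.0004,"hand":0},{"ax":0,"ay":0,"az":0,"x":0,"y":0,"z":0.0004,"hand":0},{"ax":0,"ay":0,"az":0,"x":0,"y":0,"z":0.0004,"hand":0},{"ax":0,"ay":0,"az":0,"x":0,"y":0,"z":0.0004,"hand":0}]' >/dev/null; python3 ck.py
```

```text
s 87.51 Fx,y,z [ 2.26 -1.63 -4.73] My [ 0.05  1.04 -0.45] 0.2479
s 87.51 Fx,y,z [ 2.26 -1.63 -4.73] My [ 0.05  1.04 -0.45] 0.2479False
False
```

```bash
sed -i 's/sys.exit(f\[2\]<-8.5)/sys.exit(int(f[2]<-8.5))/' ck.py
python3 -m crank '[{"ax":0,"ay":0,"az":0,"x":0,"y":-0.0002,"z":0.0003,"hand":0},{"ax":0,"ay":0,"az":0,"x":0,"y":0,"z":0.0003,"hand":0},{"ax":0,"ay":0,"az":0,"x":0,"y":0,"z":0.0003,"hand":0},{"ax":0,"ay":0,"az":0,"x":0,"y":0,"z":0.0003,"hand":0},{"ax":0,"ay":0,"az":0,"x":0,"y":0,"z":0.0003,"hand":0}]' >/dev/null; python3 ck.py && python3 -m crank '[{"ax":0,"ay":0,"az":0,"x":0,"y":0,"z":0.0003,"hand":0},{"ax":0,"ay":0,"az":0,"x":0,"y":0,"z":0.0003,"hand":0},{"ax":0,"ay":0,"az":0,"x":0,"y":0,"z":0.0003,"hand":0},{"ax":0,"ay":0,"az":0,"x":0,"y":0,"z":0.0003,"hand":0},{"ax":0,"ay":0,"az":0,"x":0,"y":0,"z":0.0003,"hand":0}]' >/dev/null && python3 ck.py && python3 -m crank '[{"ax":0,"ay":0,"az":0,"x":0,"y":0,"z":0.0002,"hand":0},{"ax":0,"ay":0,"az":0,"x":0,"y":0,"z":0.0002,"hand":0},{"ax":0,"ay":0,"az":0,"x":0,"y":0,"z":0.0002,"hand":0},{"ax":0,"ay":0,"az":0,"x":0,"y":0,"z":0.0002,"hand":0},{"ax":0,"ay":0,"az":0,"x":0,"y":0,"z":0.0002,"hand":0}]' >/dev/null && python3 ck.py && python3 -m crank '[{"ax":0,"ay":0,"az":0,"x":0,"y":0,"z":0.0002,"hand":0},{"ax":0,"ay":0,"az":0,"x":0,"y":0,"z":0.0002,"hand":0},{"ax":0,"ay":0,"az":0,"x":0,"y":0,"z":0.0002,"hand":0},{"ax":0,"ay":0,"az":0,"x":0,"y":0,"z":0.0002,"hand":0},{"ax":0,"ay":0,"az":0,"x":0,"y":0,"z":0.0002,"hand":0}]' >/dev/null && python3 ck.py && python3 -m crank '[{"ax":0,"ay":0,"az":0,"x":0,"y":0,"z":0.0002,"hand":0},{"ax":0,"ay":0,"az":0,"x":0,"y":0,"z":0.0002,"hand":0},{"ax":0,"ay":0,"az":0,"x":0,"y":0,"z":0.0002,"hand":0},{"ax":0,"ay":0,"az":0,"x":0,"y":0,"z":0.0002,"hand":0},{"ax":0,"ay":0,"az":0,"x":0,"y":0,"z":0.0002,"hand":0}]' >/dev/null && python3 ck.py
```

```text
s 88.97 Fx,y,z [ 1.64 -1.37 -5.02] My [ 0.08  1.07 -0.29] 0.2479
s 90.47 Fx,y,z [ 1.97 -1.62 -5.  ] My [ 0.07  1.06 -0.33] 0.2479
s 91.45 Fx,y,z [ 3.01 -1.49 -4.48] My [ 0.09  1.09 -0.33] 0.2479
s 92.45 Fx,y,z [ 1.09 -1.78 -4.95] My [ 0.09  1.1  -0.33] 0.2479
s 93.45 Fx,y,z [ 2.18 -2.18 -5.4 ] My [ 0.1   1.08 -0.35] 0.2479
```

```bash
sed -i 's/-8.5/-7.0/' ck.py
python3 -m crank '[{"ax":0,"ay":0,"az":0,"x":0,"y":-0.0002,"z":0.0002,"hand":0},{"ax":0,"ay":0,"az":0,"x":0,"y":0,"z":0.0002,"hand":0},{"ax":0,"ay":0,"az":0,"x":0,"y":0,"z":0.0002,"hand":0},{"ax":0,"ay":0,"az":0,"x":0,"y":0,"z":0.0002,"hand":0},{"ax":0,"ay":0,"az":0,"x":0,"y":0,"z":0,"hand":0}]' >/dev/null; python3 ck.py && python3 -m crank '[{"ax":0,"ay":0,"az":0,"x":0,"y":0,"z":0.0002,"hand":0},{"ax":0,"ay":0,"az":0,"x":0,"y":0,"z":0.0002,"hand":0},{"ax":0,"ay":0,"az":0,"x":0,"y":0,"z":0.0002,"hand":0},{"ax":0,"ay":0,"az":0,"x":0,"y":0,"z":0.0002,"hand":0},{"ax":0,"ay":0,"az":0,"x":0,"y":0,"z":0,"hand":0}]' >/dev/null && python3 ck.py && python3 -m crank '[{"ax":0,"ay":0,"az":0,"x":0,"y":0,"z":0.0002,"hand":0},{"ax":0,"ay":0,"az":0,"x":0,"y":0,"z":0.0002,"hand":0},{"ax":0,"ay":0,"az":0,"x":0,"y":0,"z":0.0002,"hand":0},{"ax":0,"ay":0,"az":0,"x":0,"y":0,"z":0.0002,"hand":0},{"ax":0,"ay":0,"az":0,"x":0,"y":0,"z":0,"hand":0}]' >/dev/null && python3 ck.py && python3 -m crank '[{"ax":0,"ay":0,"az":0,"x":0,"y":0,"z":0.0002,"hand":0},{"ax":0,"ay":0,"az":0,"x":0,"y":0,"z":0.0002,"hand":0},{"ax":0,"ay":0,"az":0,"x":0,"y":0,"z":0.0002,"hand":0},{"ax":0,"ay":0,"az":0,"x":0,"y":0,"z":0.0002,"hand":0},{"ax":0,"ay":0,"az":0,"x":0,"y":0,"z":0,"hand":0}]' >/dev/null && python3 ck.py && python3 -m crank '[{"ax":0,"ay":0,"az":0,"x":0,"y":0,"z":0.0002,"hand":0},{"ax":0,"ay":0,"az":0,"x":0,"y":0,"z":0.0002,"hand":0},{"ax":0,"ay":0,"az":0,"x":0,"y":0,"z":0.0002,"hand":0},{"ax":0,"ay":0,"az":0,"x":0,"y":0,"z":0.0002,"hand":0},{"ax":0,"ay":0,"az":0,"x":0,"y":0,"z":0,"hand":0}]' >/dev/null && python3 ck.py
```

```text
s 94.28 Fx,y,z [ 1.61 -1.18 -4.43] My [ 0.17  1.04 -0.25] 0.2479
s 95.06 Fx,y,z [ 2.28 -0.63 -4.86] My [ 0.13  1.09 -0.27] 0.2479
s 95.86 Fx,y,z [ 2.31 -1.41 -5.19] My [ 0.09  1.05 -0.22] 0.2479
s 96.64 Fx,y,z [ 2.07 -0.39 -5.56] My [ 0.09  1.1  -0.26] 0.2479
s 97.46 Fx,y,z [ 3.72 -1.05 -5.42] My [ 0.1   1.07 -0.26] 0.2479
```

```bash

python3 -m crank '[{"ax":0,"ay":0,"az":0,"x":0,"y":-0.0001,"z":0.0002,"hand":0},{"ax":0,"ay":0,"az":0,"x":0,"y":0,"z":0.0002,"hand":0},{"ax":0,"ay":0,"az":0,"x":0,"y":0,"z":0.0002,"hand":0},{"ax":0,"ay":0,"az":0,"x":0,"y":0,"z":0.0002,"hand":0},{"ax":0,"ay":0,"az":0,"x":0,"y":0,"z":0,"hand":0}]' >/dev/null; python3 ck.py && python3 -m crank '[{"ax":0,"ay":0,"az":0,"x":0,"y":0,"z":0.0002,"hand":0},{"ax":0,"ay":0,"az":0,"x":0,"y":0,"z":0.0002,"hand":0},{"ax":0,"ay":0,"az":0,"x":0,"y":0,"z":0.0002,"hand":0},{"ax":0,"ay":0,"az":0,"x":0,"y":0,"z":0.0002,"hand":0},{"ax":0,"ay":0,"az":0,"x":0,"y":0,"z":0,"hand":0}]' >/dev/null && python3 ck.py && python3 -m crank '[{"ax":0,"ay":0,"az":0,"x":0,"y":0,"z":0.0002,"hand":0},{"ax":0,"ay":0,"az":0,"x":0,"y":0,"z":0.0002,"hand":0},{"ax":0,"ay":0,"az":0,"x":0,"y":0,"z":0.0002,"hand":0},{"ax":0,"ay":0,"az":0,"x":0,"y":0,"z":0.0002,"hand":0},{"ax":0,"ay":0,"az":0,"x":0,"y":0,"z":0,"hand":0}]' >/dev/null && python3 ck.py && python3 -m crank '[{"ax":0,"ay":0,"az":0,"x":0,"y":0,"z":0.0002,"hand":0},{"ax":0,"ay":0,"az":0,"x":0,"y":0,"z":0.0002,"hand":0},{"ax":0,"ay":0,"az":0,"x":0,"y":0,"z":0.0002,"hand":0},{"ax":0,"ay":0,"az":0,"x":0,"y":0,"z":0.0002,"hand":0},{"ax":0,"ay":0,"az":0,"x":0,"y":0,"z":0,"hand":0}]' >/dev/null && python3 ck.py && python3 -m crank '[{"ax":0,"ay":0,"az":0,"x":0,"y":0,"z":0.0002,"hand":0},{"ax":0,"ay":0,"az":0,"x":0,"y":0,"z":0.0002,"hand":0},{"ax":0,"ay":0,"az":0,"x":0,"y":0,"z":0.0002,"hand":0},{"ax":0,"ay":0,"az":0,"x":0,"y":0,"z":0.0002,"hand":0},{"ax":0,"ay":0,"az":0,"x":0,"y":0,"z":0,"hand":0}]' >/dev/null && python3 ck.py
```

```text
s 98.26 Fx,y,z [ 1.79 -1.34 -4.63] My [ 0.05  1.13 -0.29] 0.2479
s 98.46 Fx,y,z [ 0.06 -0.78 -7.59] My [ 0.11  1.55 -0.2 ] 0.2479
```

```bash
sed -i 's/-7.0/-13.5/' ck.py
python3 -m crank '[{"ax":0,"ay":0,"az":0,"x":0,"y":0,"z":0.0002,"hand":0},{"ax":0,"ay":0,"az":0,"x":0,"y":0,"z":0.0002,"hand":0},{"ax":0,"ay":0,"az":0,"x":0,"y":0,"z":0,"hand":0},{"ax":0,"ay":0,"az":0,"x":0,"y":0,"z":0,"hand":0},{"ax":0,"ay":0,"az":0,"x":0,"y":0,"z":0,"hand":0}]' >/dev/null; python3 ck.py && python3 -m crank '[{"ax":0,"ay":0,"az":0,"x":0,"y":0,"z":0.0002,"hand":0},{"ax":0,"ay":0,"az":0,"x":0,"y":0,"z":0.0002,"hand":0},{"ax":0,"ay":0,"az":0,"x":0,"y":0,"z":0,"hand":0},{"ax":0,"ay":0,"az":0,"x":0,"y":0,"z":0,"hand":0},{"ax":0,"ay":0,"az":0,"x":0,"y":0,"z":0,"hand":0}]' >/dev/null && python3 ck.py
```

```text
s 98.51 Fx,y,z [-0.39 -1.02 -8.64] My [ 0.11  1.82 -0.31] 0.2479
s 98.58 Fx,y,z [-1.16  0.25 -9.54] My [ 0.06  2.09 -0.3 ] 0.2479
```

```bash

python3 -m crank '[{"ax":0,"ay":0,"az":0,"x":-0.0001,"y":0,"z":0.0002,"hand":0},{"ax":0,"ay":0,"az":0,"x":0,"y":0,"z":0.0002,"hand":0},{"ax":0,"ay":0,"az":0,"x":0,"y":0,"z":0.0002,"hand":0},{"ax":0,"ay":0,"az":0,"x":0,"y":0,"z":0,"hand":0},{"ax":0,"ay":0,"az":0,"x":0,"y":0,"z":0,"hand":0}]' >/dev/null; python3 ck.py && python3 -m crank '[{"ax":0,"ay":0,"az":0,"x":-0.0001,"y":0,"z":0.0002,"hand":0},{"ax":0,"ay":0,"az":0,"x":0,"y":0,"z":0.0002,"hand":0},{"ax":0,"ay":0,"az":0,"x":0,"y":0,"z":0.0002,"hand":0},{"ax":0,"ay":0,"az":0,"x":0,"y":0,"z":0,"hand":0},{"ax":0,"ay":0,"az":0,"x":0,"y":0,"z":0,"hand":0}]' >/dev/null && python3 ck.py && python3 st.py
```

```text
s 98.64 Fx,y,z [ -1.05  -1.24 -11.56] My [ 0.12  2.41 -0.38] 0.248
s 98.72 Fx,y,z [ -2.34  -1.09 -13.89] My [ 0.19  2.83 -0.37] 0.248
```

```bash

python3 -m crank '[{"ax":0,"ay":0,"az":0,"x":-0.0002,"y":0,"z":0.0002,"hand":0},{"ax":0,"ay":0,"az":0,"x":0,"y":0,"z":0.0002,"hand":0},{"ax":0,"ay":0,"az":0,"x":0,"y":0,"z":0.0002,"hand":0},{"ax":0,"ay":0,"az":0,"x":0,"y":0,"z":0,"hand":0},{"ax":0,"ay":0,"az":0,"x":0,"y":0,"z":0,"hand":0}]' >/dev/null; python3 ck.py;python3 -m crank '[{"ax":0,"ay":0,"az":0,"x":-0.0001,"y":0,"z":0.0002,"hand":0},{"ax":0,"ay":0,"az":0,"x":0,"y":0,"z":0.0002,"hand":0},{"ax":0,"ay":0,"az":0,"x":0,"y":0,"z":0,"hand":0},{"ax":0,"ay":0,"az":0,"x":0,"y":0,"z":0,"hand":0},{"ax":0,"ay":0,"az":0,"x":0,"y":0,"z":0,"hand":0}]' >/dev/null; python3 ck.py; python3 st.py
```

```text
s 98.78 Fx,y,z [ -3.31  -1.57 -15.65] My [ 0.12  3.16 -0.32] 0.248
s 98.83 Fx,y,z [ -2.93  -2.49 -16.47] My [ 0.13  3.42 -0.38] 0.248
[[-0.0096, 0.1181, 0.9929, 0.5731], [0.001, 0.993, -0.1181, 0.0101], [-1.0, -0.0002, -0.0097, 0.248]] F [-16.62  -0.53   3.09] M [ 0.029  3.445 -0.128] 22.7333
rot [ 0.   -0.55  0.01]
```

```bash

python3 -m crank '[{"ax":0,"ay":0,"az":0,"x":0,"y":0,"z":-0.0005,"hand":0},{"ax":0,"ay":0,"az":0,"x":0,"y":0,"z":-0.0005,"hand":0},{"ax":0,"ay":0,"az":0,"x":0,"y":0,"z":-0.0005,"hand":0},{"ax":0,"ay":0,"az":0,"x":0,"y":0,"z":-0.0005,"hand":0},{"ax":0,"ay":0,"az":0,"x":0,"y":0,"z":0,"hand":0}]' >/dev/null; python3 ck.py
```

```text
s 98.58 Fx,y,z [ 1.46 -1.4  -9.26] My [ 0.05  2.01 -0.27] 0.248
```

```bash

python3 -m crank '[{"ax":0,"ay":0,"az":0,"x":0,"y":0,"z":-0.0004,"hand":0},{"ax":0,"ay":0,"az":0,"x":0,"y":0,"z":-0.0004,"hand":0},{"ax":0,"ay":0,"az":0,"x":0,"y":0,"z":-0.0004,"hand":0},{"ax":0,"ay":0,"az":0,"x":0,"y":0,"z":0,"hand":0},{"ax":0,"ay":0,"az":0,"x":0,"y":0,"z":0,"hand":0}]' >/dev/null; python3 ck.py
python3 -m crank '[{"ax":0,"ay":0,"az":0,"x":0,"y":0,"z":0,"hand":0},{"ax":0,"ay":0,"az":0,"x":0,"y":0,"z":0,"hand":0},{"ax":0,"ay":0,"az":0,"x":0,"y":0,"z":0,"hand":0},{"ax":0,"ay":0,"az":0,"x":0,"y":0,"z":0,"hand":0},{"ax":0,"ay":0,"az":0,"x":0,"y":0,"z":0,"hand":0}]' 10 >/dev/null; python3 ck.py
python3 -m crank '[{"ax":0,"ay":0,"az":0,"x":0,"y":0,"z":0,"hand":0.13},{"ax":0,"ay":0,"az":0,"x":0,"y":0,"z":0,"hand":0.16},{"ax":0,"ay":0,"az":0,"x":0,"y":0,"z":0,"hand":0.2},{"ax":0,"ay":0,"az":0,"x":0,"y":0,"z":0,"hand":0.3},{"ax":0,"ay":0,"az":0,"x":0,"y":0,"z":0,"hand":0.4}]' ; python3 st.py
```

```text
s 98.44 Fx,y,z [ 1.97 -1.39 -5.81] My [ 0.07  1.2  -0.23] 0.2479
s 98.54 Fx,y,z [ 2.66 -0.92 -5.85] My [ 0.03  1.09 -0.25] 0.2479
time_s: 24.4
tool_pos: [0.5739, 0.0099, 0.2491]
orientation: [0.066, 1.569, -0.053]
wrist_force: [0.3, -0.2, -0.0]
width: 0.304
[[0.0021, 0.1185, 0.9929, 0.5739], [-0.0001, 0.993, -0.1185, 0.0099], [-1.0, 0.0001, 0.0021, 0.2491]] F [ 0.34 -0.18 -0.03] M [0.015 0.001 0.029] 24.4
rot [ 0.    0.12 -0.01]
```

Released cleanly; rise straight up, then look.

```bash

python3 -m crank '[{"ax":0,"ay":0,"az":0,"x":0,"y":0,"z":0,"hand":0.5},{"ax":0,"ay":0,"az":0,"x":-0.005,"y":0,"z":0,"hand":0.5},{"ax":0,"ay":0,"az":0,"x":-0.01,"y":0,"z":0,"hand":0.5},{"ax":0,"ay":0,"az":0,"x":-0.02,"y":0,"z":0,"hand":0.5},{"ax":0,"ay":0,"az":0,"x":-0.03,"y":0,"z":0,"hand":0.5}]'
python3 -m crank '[{"ax":0,"ay":0,"az":0,"x":-0.03,"y":0,"z":0,"hand":0.5},{"ax":0,"ay":0,"az":0,"x":-0.03,"y":0,"z":0,"hand":0.5},{"ax":0,"ay":0,"az":0,"x":-0.03,"y":0,"z":0,"hand":0.5},{"ax":0,"ay":0,"az":0,"x":-0.01,"y":0,"z":-0.02,"hand":0.5},{"ax":0,"ay":0,"az":0,"x":0,"y":0,"z":-0.02,"hand":0.5}]'
python3 - <<'E'
from h import *
import cv2
np.save('T6.npy',tool())
a=cams.camera('side')['img'][:,:,::-1];b=cams.camera('wrist')['img'][:,:,::-1]
cv2.imwrite('pics/w6.png',b)
cv2.imwrite('pics/j6.png',np.hstack([cv2.resize(a[90:250,130:290],(400,400),interpolation=cv2.INTER_CUBIC),cv2.resize(b[70:270,156:356],(400,400),interpolation=cv2.INTER_CUBIC)]))
E
```

```text
time_s: 24.82
tool_pos: [0.572, 0.0102, 0.3122]
orientation: [3.069, 1.566, 2.95]
wrist_force: [0.9, 0.0, 0.3]
width: 0.502
time_s: 25.23
tool_pos: [0.5344, 0.0144, 0.4185]
orientation: [-0.061, 1.563, -0.18]
wrist_force: [0.9, -0.2, -0.8]
width: 0.499
```

View pics/j6.png

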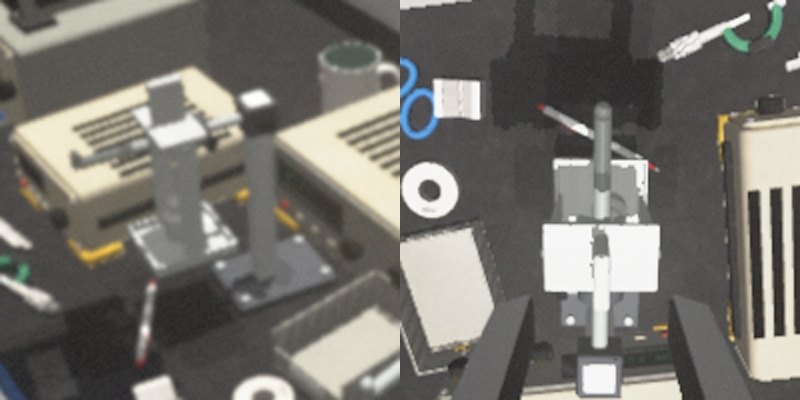

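```bash
python3 -c "
from rig import job,readout
print(job.hand_in(),readout.get_obs()['time_s'])"
```

```text
the job is handed in; nothing more can be done
the job is handed in; nothing more can be done
```

The carrier, with its weight, now hangs on the test arm against the set collar. I handed the job in at about 25 s on the robot's clock.

- **Transfer:** I lifted the carrier off the parking arm and carried it across level, never setting it down. I lowered it onto the test arm about 35 mm inside the tip, where the contact forces were small.
- **Slide:** The carrier stayed resting on the arm throughout. Drag was mostly 4–6 N. Early on it was about 8 N for some 20 mm, because I was pressing down slightly; I eased that off.
- **Finding the collar:** The push rose sharply with the rear face about 68 mm from the post axis. The first camera picture had put the collar at about 70 mm.
- **Pressing:** I raised the total push to about 16.5 N. After taking off friction I estimate 8–11 N of that was on the collar, below its 18 N slip. While pressing, the tool moved forward only about 0.4 mm, in step with the force. That looks like flex rather than the collar slipping.
- **Release:** I backed off to about 6 N, still pushing towards the collar, then opened the gripper and rose straight up. The wrist force was near zero.

**Last checks:** The final side and wrist pictures show the carrier level and up against the collar, with the weight in the tray; the weight is partly hidden by the yoke. No check failed. The pictures are too coarse to rule out a collar shift or a gap of under 1 mm; for that I relied on the force readings.

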